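# Clear the tray, then spray a found remote control

### The arm

A 6-joint arm with a two-finger parallel gripper is mounted at the origin on a cart in front of the work surface, level with it; the furniture and walls round the work are solid. World frame = base frame: x ahead of the robot, y to its left, z up, the work surface at z = 0. Lengths are in mm, angles in rad, forces in N, time in s.
With the tool pointing down it reaches from about 400 to 925 mm from the base axis. Payload 12.5 kg.
Tool frame: the origin (TCP) lies between the finger pads; the fingertips stand 19 mm ahead of it and the grasp point (between the pads) is the TCP (env.tips_ahead is the distance from the TCP to the fingertips, in mm); z points along the fingers, y is the line along which they close (so a half turn about z gives the same grasp; the last joint's range is limited). The gripper opens to 95 mm and grips with 3 to 60 N. Pads are 20 mm wide; open, the fingers measure 119 mm over their backs; the gripper's body (75 mm by 180 mm) begins 59 mm behind the grasp point.
Start: joints at [-1.402, 0.491, 1.559, -0, 1.092, -0.106], TCP at [169.619, -601.56, 233.661] pointing down, gripper open.
Joint ranges: [-3.1, 3.1], [-0.84, 2.19], [0.05, 2.79], [-1.13, 4.28], [0.06, 2.93], [-2.69, 2.69]. Speed limits (rad/s): [2.22, 2.22, 2.79, 3.14, 3.14, 3.14].

### API

Orientations are given as [roll, pitch, yaw] about the fixed x, y, z axes, in that order (R = Rz(yaw) Ry(pitch) Rx(roll)).
In Python, from cell import env gives the robot as it stands.
- The arm moves only by the shell command python3 -m crank 'ROWS'. ROWS is JSON, a list of rows, each a list of 5 numbers: the shift along the tool's x, y, z in mm, then the turn about the tool's z in degrees, then the finger opening in mm, from 0 to 95.1. In form: [[dx, dy, dz, yaw, grip], ...]. A call has 1 to 10 rows; each row is the pose to reach, as a shift and turn from the pose commanded when the call began, along the tool's axes at that moment; what a row does not reach only later rows make up. A row lasts 1/12 s, in which the tool goes at most 41.7 mm and 7.16 degrees, less where a joint would pass 70% of its speed; a pose out of reach is approached as far as the arm can. A call with a gripper value outside its range is refused whole. The fingers move at their own pace and stop on an object; the grip force is fixed at half the most. Time passes only in rows, so rows that repeat a pose let the fingers close. It gives the time, the measured TCP pose, the force, the opening and the grip force at its end, in the units of the state.
- env.state(): the state, without advancing time (a new reading comes with each control period).
- env.read_camera(name): name is "side" or "top" or "wrist"; returns a dict with "img" (400x640x3 uint8, blue, green, red), "K" (3x3 intrinsics, pixels), "pose" (4x4, takes a point from camera to world coordinates). Camera axes: x right, y down, z forward; pixel columns grow to the right and rows downward; lengths in mm; the calibration is good to about 2 mm. A picture is of the moment at which its call begins. There is no depth.
- env.job_done(): hands the job in; it is judged then, once.
The state is a dict: "t": time; "joints": joint angles; "qvel": joint speeds; "tau": joint torques, N m; "eef_pos": TCP position; "tcp_rot": TCP orientation; "ft_force": force on the tool from outside, world axes, zero at the start; "moment": the same for the moment, N m; "opening": opening from 0.0 (shut) to 1.0 (fully open); "grip_force": force on a finger pad.
Only numpy, scipy, OpenCV 4.12 (cv2) and the standard library are available. Lean on these libraries where they do the work, as an engineer would, in place of code of your own. Each camera call takes 0.05 s, during which the arm holds its last target. There are 200 camera calls.

### The job

At the lost-property table, found things are spray-cleaned one at a time. Move the stapler, which has had its turn, from the drip tray to the drying rack, standing upright lengthwise inside the rack's rim; then lay the remote control flat, buttons up, lengthwise inside the drip tray's rim, and only then press the spray can's cap fully down for about a second and let it come back up. Do not shift the vase, the candle jar or the mug, and leave the stapler and the remote in their new places.

Things in the scene. Friction and masses are not known exactly. Their poses are not given: they have to be found in the camera images.
- spray_station: Fixed spray station. Origin: on the table under the centre of its grey drip tray; x towards the can, y along the tray, z up. Tray inside 120 (x) by 200 (y) mm, floor 8 mm and rim top 13 mm above the table, rim 7 mm thick. Blue and white spray can, 62 mm across, 161 mm tall, clamped upright, axis at x = 150 mm, white cap on top; behind it a grey post, 124 mm high, out to x = 207 mm
- cap (a joint): The can's sprung white cap: 35 mm across, flat top 190 mm above the table when up, orange nozzle facing the tray. Value: m pressed down, 0 = up, 0.009 = fully down (counts as pressed beyond 0.007). Spring about 3 N at the start, 8 N fully down, then a hard stop; it springs back up when let go
- cap_top (a point): Centre of the top face of the cap; moves down with it. Press here, straight down
- dose (a joint): Dose meter on the +y side of the post: a small red bead on a white rocker that tips while the cap is down. Value: m that the bead has crept, 0 at the start: about 2.3 mm for each second that the cap is fully down (less when part down), and it stays there when the cap is up. At 0.008 (3.5 s in all) the item is flooded
- drying_rack: Fixed low drying rack of steel wires in a pale wooden frame, turned by up to 0.4 rad. Origin: on the table under its centre; y along its length, z up. Inside 120 (x) by 200 (y) mm, wires' top (floor) 12 mm above the table, rim 6 mm thick with its top 17 mm above the table
- stapler: Dark red desk stapler, 34 (x) by 148 (y) by 52 (z) mm, 0.26 kg, standing on its base in the drip tray at the start, roughly lengthwise. Origin: centre of its underside; z up, y along its length. Its base (lowest 9 mm) is 34 mm wide, the arm above (27 to 52 mm up) is 26 mm wide; arm and base do not move against each other. Grip across the arm
- remote: Black remote control, 173 (x) by 45 (y) by 19 (z) mm, 0.11 kg, lying buttons up on the table, left of the station and rack, at the start, its x roughly along world +y. Origin: centre of its underside; x along its length, z up
- white_vase: Bystander: white glazed vase, 84 mm across, 205 mm tall, loose, standing behind the remote, near its end at remote +x: vase axis about 80 mm from the remote's centre along the remote's x and 100 mm along its -y. Origin: centre of its underside
- candle_jar: Bystander: glass candle jar, 76 mm across, 90 mm tall, loose, standing behind the drying rack. Origin: centre of its underside
- mug_tea: Bystander: white tea mug, 92 mm (x) by 127 mm (y, with handle at -y), 95 mm tall, loose, standing to the left of the remote. Origin: centre of its underside
Mind the look-alikes: they are no part of the job. Of the things that look like the stapler, the largest one is meant.

How it is judged (in metres and radians):
On the way, in this order (a step that is already met when the one before it is completed fails the run):
1. the stapler stands upright inside the rack's rim, let go (x of stapler in the frame of drying_rack between -0.045 and 0.045 m and y of stapler in the frame of drying_rack between -0.03 and 0.03 m and z of stapler in the frame of drying_rack between 0.005 and 0.018 m and angle between the y axis of stapler and the y axis of drying_rack, either way round below 0.6 rad and angle between stapler's own z axis and vertical below 0.15 rad and contact force between the fingers and stapler below 0.3 N and linear speed of stapler below 0.03 m/s), for 0.2 s.
2. the remote lies flat inside the drip tray's rim, let go (x of remote in the frame of spray_station between -0.041 and 0.041 m and y of remote in the frame of spray_station between -0.02 and 0.02 m and z of remote in the frame of spray_station between 0.002 and 0.014 m and angle between the x axis of remote and the y axis of spray_station, either way round below 0.5 rad and angle between remote's own z axis and vertical below 0.1 rad and contact force between the fingers and remote below 0.3 N and linear speed of remote below 0.03 m/s), for 0.2 s.
3. the cap is pressed fully down (beyond 7 of 9 mm) with the remote in the tray (x of remote in the frame of spray_station between -0.041 and 0.041 m and y of remote in the frame of spray_station between -0.02 and 0.02 m and z of remote in the frame of spray_station between 0.002 and 0.014 m and angle between the x axis of remote and the y axis of spray_station, either way round below 0.5 rad and angle between remote's own z axis and vertical below 0.1 rad and value of joint cap above 0.007 m), for 0.3 s.
At the end, for the whole second after the job is handed in: Stapler upright (0.15 rad) inside the rack's rim (centre within 45 mm across, 30 mm along, 0.6 rad of lengthwise); remote buttons up inside the tray's rim (41 mm across, 20 mm along, 0.5 rad); both let go and at rest; cap up (under 1.5 mm); dose bead below 8 mm (all of step 1 and all of step 2 and value of joint cap below 0.0015 m and value of joint dose below 0.008 m); the robot touches nothing.
It fails at once if the cap is pressed (beyond 4 mm) while the remote is not in the drip tray (value of joint cap above 0.004 m and not (x of remote in the frame of spray_station between -0.041 and 0.041 m and y of remote in the frame of spray_station between -0.02 and 0.02 m and z of remote in the frame of spray_station between 0.002 and 0.014 m and angle between the x axis of remote and the y axis of spray_station, either way round below 0.5 rad and angle between remote's own z axis and vertical below 0.1 rad)).
It fails at once if the cap is held down too long (dose bead beyond 8 mm, about 3.5 s) (value of joint dose above 0.008 m).
It fails at once if the vase, the candle jar or the mug is shifted by more than 25 mm or tipped (distance of any of white_vase, candle_jar, mug_tea from where it was at the start of the episode above 0.025 m or angle between any of white_vase, candle_jar, mug_tea's own z axis and vertical above 0.25 rad).
It also fails if it takes over 69 s, if anything falls off the work surface, if the arm or the gripper's body presses on something with over 40 N, if the wrist force passes 120 N, or if a joint passes its speed limit or range.

## Working session

There is one attempt and no reset: what is moved stays moved. The work goes in short steps, Python scripts to look and compute and a shell command to move; the robot and the scene stay as the last step left them, time stands still between calls to the robot, and variables do not carry over. Pictures are saved under pics/ and viewed, at most 10 in all, crops included, and the job is handed in when it is done.

```bash
mkdir -p pics; ls; cat > h.py <<'E'
from cell import env
import numpy as np, cv2
def snap(n,f):
    c=env.read_camera(n); cv2.imwrite('pics/'+f+'.png',c['img']); np.savez('pics/'+f+'.npz',K=c['K'],pose=c['pose']); return c
def px(f,u,v,z):
    c=np.load('pics/'+f+'.npz'); d=c['pose'][:3,:3]@np.linalg.inv(c['K'])@[u,v,1.]; o=c['pose'][:3,3]
    return (o+d*(z-o[2])/d[2]).round(1)
def proj(f,p):
    c=np.load('pics/'+f+'.npz'); q=c['K']@(c['pose'][:3,:3].T@(np.array(p)-c['pose'][:3,3])); return (q[:2]/q[2]).round(1)
def togo(target):  # world target -> tool-axis shift
    from scipy.spatial.transform import Rotation as R
    s=env.state(); return (R.from_euler('xyz',s['tcp_rot']).as_matrix().T@(np.array(target)-s['eef_pos'])).round(1)
E
python3 - <<'E'
from h import *
for n in('top','side','wrist'):
    c=snap(n,n+'0'); print(n,c['pose'].round(2).tolist(),c['K'].tolist())
print(env.state())
E
```

```text
pics
top [[0.01, -0.99, 0.1, 425.74], [-1.0, -0.01, 0.02, 27.32], [-0.02, -0.1, -0.99, 1507.9], [0.0, 0.0, 0.0, 1.0]] [[434.48844667422384, 0.0, 328.4515411337552], [0.0, 434.48844667422384, 192.68560993219447], [0.0, 0.0, 1.0]]
side [[1.0, 0.03, -0.0, 565.03], [0.02, -0.64, 0.77, -911.17], [0.02, -0.77, -0.64, 926.53], [0.0, 0.0, 0.0, 1.0]] [[388.3315378985155, 0.0, 325.0919840033405], [0.0, 388.3315378985155, 196.49080714807687], [0.0, 0.0, 1.0]]
wrist [[0.27, -0.93, -0.23, 235.61], [-0.96, -0.26, -0.07, -583.89], [-0.0, 0.24, -0.97, 384.61], [0.0, 0.0, 0.0, 1.0]] [[329.94137287927646, 0.0, 321.15470011576457], [0.0, 329.94137287927646, 197.52265067209623], [0.0, 0.0, 1.0]]
{'t': 0.15, 'joints': array([-1.40159618e+00,  4.91422531e-01,  1.55929528e+00,  1.74047480e-05,
        1.09175279e+00, -1.05616677e-01]), 'qvel': array([ 0.00013548, -0.0004628 ,  0.00022314, -0.00084895, -0.00140056,
       -0.000616  ]), 'tau': array([ 1.78361290e-03, -6.12895632e+01, -2.58277345e+01,  6.92926836e-02,
        4.73138387e-02, -7.85656562e-05]), 'eef_pos': array([ 169.5939778 , -601.37683522,  233.19998357]), 'tcp_rot': array([-3.14072122e+00, -1.07906443e-04,  2.74808744e-01]), 'ft_force': array([-0.10661803, -0.12763527,  0.25645126]), 'moment': array([-0.06937383, -0.0780469 , -0.07325653]), 'grip_force': 0.0, 'opening': 1.0001326254687863}
```

View pics/top0.png

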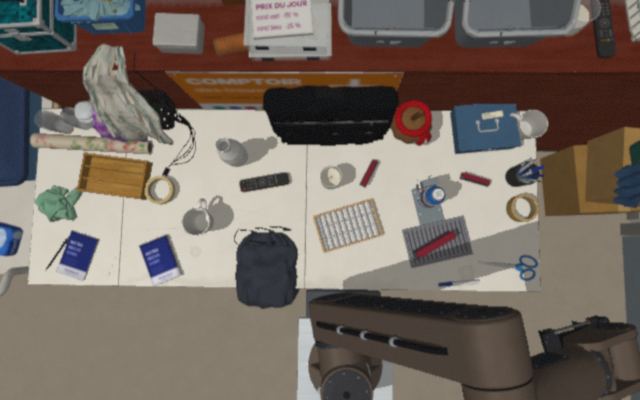

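View pics/side0.png

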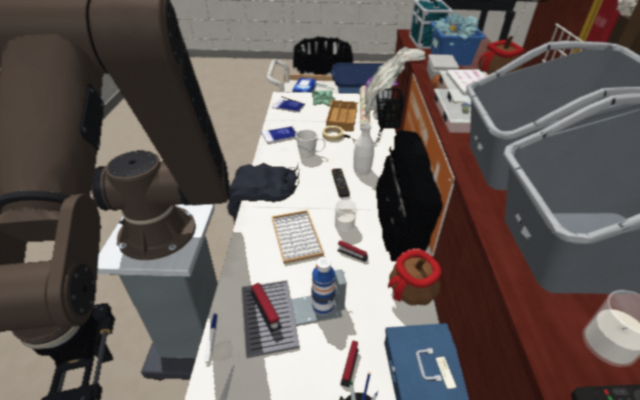

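The top view shows the remote at (265,182), the rack at (349,224), the tray with the stapler at (437,242), the can at (432,195), the vase at (232,152), the mug at (199,217) and the jar at (333,175). I'll enlarge it.

```bash
python3 - <<'E'
from h import *
i=cv2.imread('pics/top0.png')[160:275,225:485]
cv2.imwrite('pics/crop0.png',cv2.resize(i,None,fx=3,fy=3,interpolation=cv2.INTER_CUBIC))
E
```

```text
(no output)
```

View pics/crop0.png

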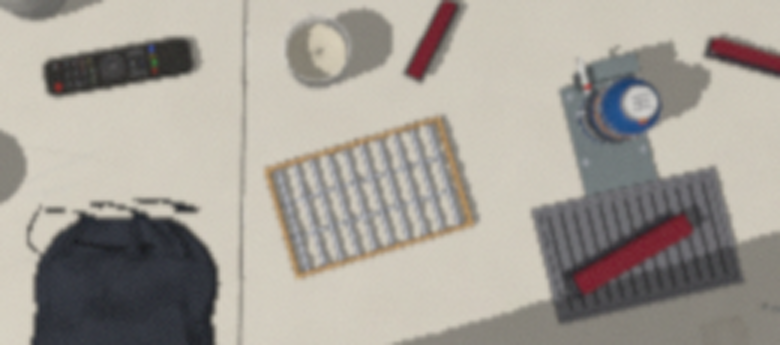

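The crop shows the remote, rack, tray, stapler and cap clearly. I'll compute positions from their corners.

```bash
python3 - <<'E'
from h import *
def P(l,z): return np.array([px('top0',u/3+225,v/3+160,z)[:2] for u,v in l])
for n,l,z in [('remote',[(46,63),(192,39),(198,70),(52,95)],19),('rack',[(267,170),(440,117),(474,222),(299,275)],17),('tray',[(533,210),(715,168),(742,280),(558,321)],13),('stapler',[(571,272),(684,214),(694,233),(583,294)],52)]:
    p=P(l,z); d=p[1]-p[0]+p[2]-p[3]
    print(n,p.mean(0).round(1),'len',np.linalg.norm(d)/2,'wid',np.linalg.norm(p[3]-p[0]+p[2]-p[1])/2,'ang of long axis',np.arctan2(d[1],d[0]), 'range',np.hypot(*p.mean(0)))
print('cap',P([(640,102)],190),'jar',P([(318,52)],90))
from scipy.spatial.transform import Rotation as R
s=env.state(); print(R.from_euler('xyz',s['tcp_rot']).as_matrix().round(3))
E
```

```text
remote [608.7 277. ] len 170.9654497259607 wid 37.404612015097825 ang of long axis -1.3923292081801562 range 668.7759537019854
rack [463.9 -10.5] len 207.44978308014686 wid 125.08713962674182 ang of long axis -1.2629941016868267 range 464.042679206342
tray [ 412.8 -313.6] len 213.01700636334184 wid 128.42828738249216 ang of long axis -1.3355526251315004 range 518.4050937731997
stapler [ 403.5 -300.4] len 140.69955579176502 wid 25.297134225046104 ang of long axis -1.0748813395656012 range 503.04827427395077
cap [[ 557.6 -278. ]] jar [[618.7  49.8]]
[[ 0.962  0.271 -0.   ]
 [ 0.271 -0.962  0.001]
 [ 0.    -0.001 -1.   ]]
```

Sizes match, and the cap sits 150 mm from the tray centre as it should. I'm going above the stapler.

```bash
python3 -m crank '[[307,-226,0,-71,95],[307,-226,0,-71,95],[307,-226,0,-71,95],[307,-226,0,-71,95],[307,-226,0,-71,95],[307,-226,0,-71,95],[307,-226,0,-71,95],[307,-226,0,-71,95],[307,-226,0,-71,95],[307,-226,0,-71,95]]'; python3 -m crank '[[0,0,0,-31.6,95],[0,0,0,-31.6,95],[0,0,0,-31.6,95],[0,0,0,-31.6,95],[0,0,0,-31.6,95],[0,0,0,-31.6,95]]'
python3 - <<'E'
from h import *
snap('wrist','w1'); s=env.state(); print(s['t'],s['eef_pos'],s['tcp_rot'],s['joints'],togo([403.5,-300.4,48]))
E
```

```text
t: 0.98
eef_pos: [406.2, -296.4, 233.7]
tcp_rot: [3.141, -0.001, 1.524]
ft_force: [-0.5, -0.5, 0.4]
opening: 0.997
grip_force: 0.0
t: 1.48
eef_pos: [403.7, -300.6, 233.5]
tcp_rot: [-3.141, -0.0, 2.068]
ft_force: [0.7, -0.3, 0.2]
opening: 1.004
grip_force: 0.0
1.5333 [ 403.71979019 -300.68027512  233.53042959] [-3.14147053e+00 -1.75476149e-04  2.06423865e+00] [-7.71406371e-01  3.19113962e-01  1.85116872e+00 -7.70166755e-05
  9.71514079e-01 -1.26480525e+00] [  0.3  -0.  185.5]
```

View pics/w1.png

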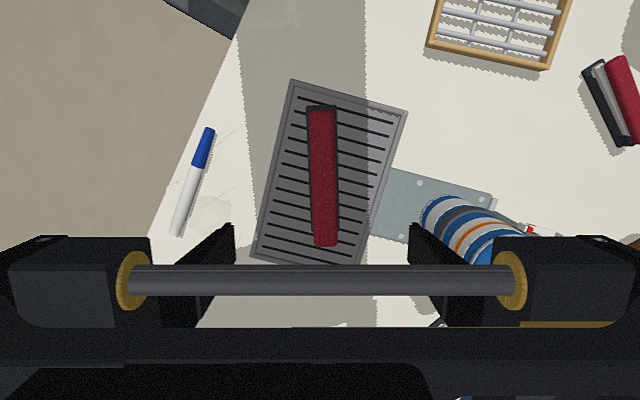

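The wrist view shows the stapler's top in the tray, corners about (307,107), (336,106), (338,244) and (314,247). I'll measure at z=60, since the tray floor adds 8 mm.

```bash
python3 - <<'E'
from h import *
p=np.array([px('w1',u,v,60)[:2] for u,v in [(307,107),(336,106),(338,244),(314,247)]])
d=p[2]+p[3]-p[0]-p[1]; c=p.mean(0)
print(p,c,np.linalg.norm(d)/2,np.arctan2(d[1],d[0]),togo([*c,48]))
t=np.array([px('w1',u,v,13)[:2] for u,v in [(293,79),(407,112)]]);print(t,np.linalg.norm(t[1]-t[0]),np.arctan2(*(t[1]-t[0])[::-1]))
E
```

```text
[[ 356.5 -242. ]
 [ 380.3 -228.1]
 [ 450.2 -349.5]
 [ 429.6 -364.5]] [ 404.15  -296.025] 141.36496206627723 -1.0405069015947093 [  3.9   2.6 185.5]
[[ 327.7 -223.7]
 [ 452.7 -194.7]] 128.3199127181748 0.2279670718215078
```

```bash
python3 -m crank '[[3,2,40,-2,95],[3,2,80,-2,95],[3,2,120,-2,95],[3,2,150,-2,95],[3,2,170,-2,95],[3,2,185,-2,95],[3,2,185,-2,95],[3,2,185,-2,10],[3,2,185,-2,10],[3,2,185,-2,10]]'; python3 -m crank '[[0,0,0,0,10],[0,0,0,0,10],[0,0,0,0,10],[0,0,0,0,10],[0,0,-10,0,10],[0,0,-40,0,10],[0,0,-80,0,10],[0,0,-80,0,10]]'
python3 - <<'E'
from h import *
s=env.state(); print(s['t'],s['tcp_rot'],togo([463.9,-10.5,130]))
E
```

```text
t: 2.37
eef_pos: [404.5, -297.5, 49.8]
tcp_rot: [3.141, 0.002, 2.1]
ft_force: [0.3, -0.5, -0.3]
opening: 0.845
grip_force: 0.0
t: 3.03
eef_pos: [405.7, -298.5, 134.6]
tcp_rot: [3.139, 0.008, 2.101]
ft_force: [-0.2, 0.6, 0.3]
opening: 0.286
grip_force: 0.0
3.0333 [3.13943819 0.0078294  2.10056934] [219.2 195.8   3.3]
```

Grip force is 0, so the fingers probably hadn't closed yet when it lifted. I'll check before going on.

```bash
python3 -m crank '[[0,0,0,0,70],[0,0,0,0,70],[0,0,0,0,70],[0,0,0,0,70],[0,0,0,0,70]]'
python3 - <<'E'
from h import *
snap('wrist','w2'); s=env.state(); print(s['t'],s['eef_pos'])
E
```

```text
t: 3.45
eef_pos: [403.9, -296.9, 127.8]
tcp_rot: [-3.141, -0.002, 2.1]
ft_force: [-0.1, 0.4, -0.4]
opening: 0.58
grip_force: 0.0
3.5 [ 403.92293577 -297.00933546  127.93580835]
```

View pics/w2.png

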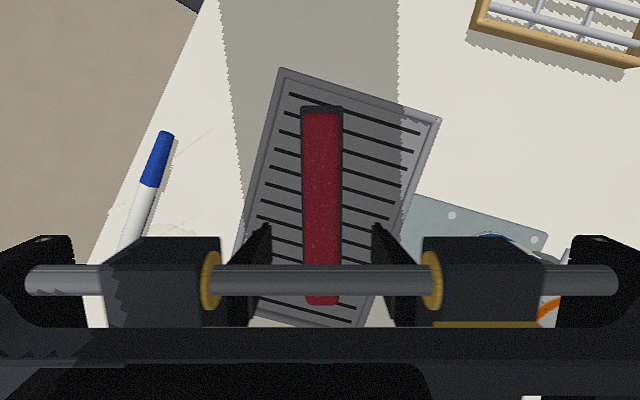

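The stapler is undisturbed, aligned and centred between the pads (x≈321). I'll go down again and give the fingers time to close.

```bash
python3 -m crank '[[0,0,40,0,70],[0,0,70,0,70],[0,0,80,0,70],[0,0,80,0,70],[0,0,80,0,10],[0,0,80,0,10],[0,0,80,0,10],[0,0,80,0,10],[0,0,80,0,10],[0,0,80,0,10]]'; python3 -m crank '[[0,0,0,0,10],[0,0,0,0,10],[0,0,0,0,10],[0,0,0,0,10],[0,0,0,0,10]]'
```

```text
t: 4.33
eef_pos: [404.3, -297.3, 49.2]
tcp_rot: [3.141, 0.001, 2.1]
ft_force: [0.2, 0.7, 0.6]
opening: 0.372
grip_force: 0.0
t: 4.75
eef_pos: [404.2, -297.2, 48.9]
tcp_rot: [3.142, 0.0, 2.1]
ft_force: [0.4, 0.0, 4.4]
opening: 0.271
grip_force: 30.0
```

```bash
python3 -m crank '[[0,0,-30,0,10],[0,0,-70,0,10],[27,25,-75,3,10],[54,49,-75,6,10],[81,74,-75,9,10],[108,98,-75,12.7,10],[136,123,-75,12.7,10],[163,147,-75,12.7,10],[190,172,-75,12.7,10],[217,196,-75,12.7,10]]'; python3 -m crank '[[0,0,0,0,10],[0,0,0,0,10]]'
python3 - <<'E'
from h import *
snap('wrist','w3'); s=env.state(); print(s['t'],s['eef_pos'],s['tcp_rot'],togo([463.9,-10.5,54]))
E
```

```text
t: 5.58
eef_pos: [463.6, -9.0, 123.5]
tcp_rot: [-3.141, -0.0, 1.879]
ft_force: [1.1, -0.1, -1.7]
opening: 0.268
grip_force: 30.0
t: 5.75
eef_pos: [463.6, -9.2, 123.4]
tcp_rot: [-3.141, -0.0, 1.883]
ft_force: [0.5, -0.3, -2.0]
opening: 0.272
grip_force: 30.0
5.8 [463.45144781 -10.3746213  123.38141552] [-3.14099169e+00 -9.35212523e-05  1.88071397e+00] [-0.3  0.4 69.4]
```

View pics/w3.png

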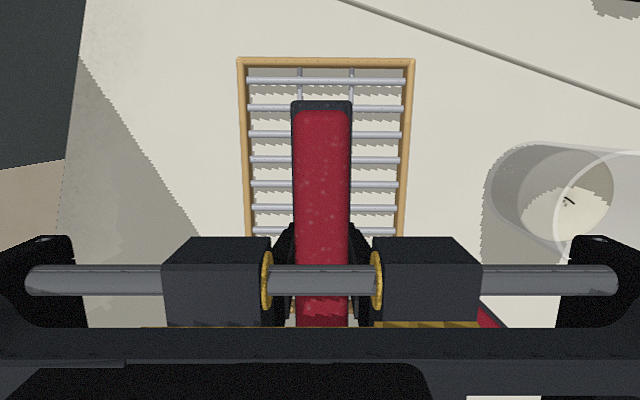

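The stapler is held and parallel to the rack, with the rim's far edge at (237–415, 60) and the stapler centred at 321. I'll lower it and release.

```bash
python3 -m crank '[[0,0,30,0,10],[0,0,50,0,10],[0,0,62,0,10],[0,0,67,0,10],[0,0,69,0,10],[0,0,70,0,10],[0,0,70,0,10]]'; python3 -m crank '[[0,0,0,0,60],[0,0,0,0,60],[0,0,0,0,60],[0,0,0,0,60],[0,0,0,0,60],[0,0,0,0,60]]'
```

```text
t: 6.38
eef_pos: [463.8, -11.4, 54.0]
tcp_rot: [3.141, 0.0, 1.878]
ft_force: [-0.4, 0.5, -1.7]
opening: 0.274
grip_force: 30.0
t: 6.88
eef_pos: [463.7, -10.8, 53.7]
tcp_rot: [3.141, 0.0, 1.879]
ft_force: [0.5, -0.4, 0.6]
opening: 0.609
grip_force: 0.0
```

```bash
python3 -m crank '[[0,0,-35,0,60],[0,0,-75,0,70],[0,0,-115,0,80],[30,33,-137,2,95],[60,65,-137,4,95],[90,97,-137,6,95],[120,130,-137,7.5,95],[150,162,-137,7.5,95],[180,194,-137,7.5,95],[205,222,-137,7.5,95]]'; python3 -m crank '[[0,0,0,0,95],[0,0,0,0,95]]'
python3 - <<'E'
from h import *
snap('wrist','w4'); snap('top','t4'); s=env.state(); print(s['t'],s['eef_pos'],s['tcp_rot'])
E
```

```text
t: 7.72
eef_pos: [606.0, 241.0, 190.6]
tcp_rot: [-3.141, 0.0, 1.748]
ft_force: [0.1, 0.1, 0.6]
opening: 0.998
grip_force: 0.0
t: 7.88
eef_pos: [605.5, 240.5, 189.6]
tcp_rot: [-3.141, 0.0, 1.75]
ft_force: [-0.9, -0.4, 0.0]
opening: 1.0
grip_force: 0.0
7.9833 [604.92047017 238.38594965 190.16540956] [-3.14033778e+00  3.65631841e-04  1.74802441e+00]
```

View pics/w4.png

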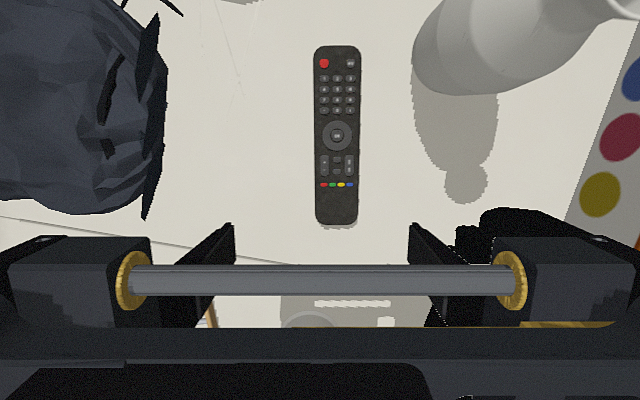

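The wrist view shows the remote aligned with the tool, corners about (315,46), (361,46), (358,222) and (316,222). The vase is at upper right and the backpack at left.

```bash
python3 - <<'E'
from h import *
p=np.array([px('w4',u,v,19)[:2] for u,v in [(315,46),(361,46),(358,222),(316,222)]])
d=p[0]+p[1]-p[2]-p[3]; c=p.mean(0); a=np.arctan2(d[1],d[0]); ux=np.array([np.cos(a),np.sin(a)])
print(c,np.linalg.norm(d)/2,np.linalg.norm(p[1]-p[0]),a)
g=c-25*ux; print(g,'togo',togo([*g,23]),'vase base near',px('w4',455,95,0),'bag edge',px('w4',165,100,0),px('w4',165,100,90))
E
```

```text
[613.225 286.175] 166.90705497371883 41.56404696369204 1.756089069856657
[617.83085684 261.60294101] togo [ 20.6  17.  167.1] vase base near [720.4 348.5   0. ] bag edge [438.5 292.6   0. ] [479.5 296.3  90. ]
```

```bash
python3 -m crank '[[18,16,0,0,95],[18,16,40,0,95],[18,16,80,0,95],[18,16,105,0,95],[18,16,120,0,95],[18,16,120,0,95],[18,16,120,0,95]]'
python3 - <<'E'
from h import *
print(togo([616,258,23]))
E
```

```text
t: 8.57
eef_pos: [618.0, 258.2, 70.8]
tcp_rot: [-3.141, 0.0, 1.747]
ft_force: [0.5, 0.7, -0.4]
opening: 1.003
grip_force: 0.0
[ 0.1 -1.9 47.8]
```

```bash
python3 -m crank '[[0,-2,30,0,70],[0,-2,42,0,60],[0,-2,47,0,60],[0,-2,47,0,60],[0,-2,47,0,60],[0,-2,47,0,25],[0,-2,47,0,25],[0,-2,47,0,25],[0,-2,47,0,25],[0,-2,47,0,25]]'; python3 -m crank '[[0,0,0,0,25],[0,0,0,0,25],[0,0,0,0,25],[0,0,0,0,25]]'
```

```text
t: 9.4
eef_pos: [616.5, 259.2, 24.4]
tcp_rot: [3.14, -0.0, 1.748]
ft_force: [-1.3, -0.5, 6.1]
opening: 0.469
grip_force: 30.0
t: 9.73
eef_pos: [616.5, 259.2, 24.4]
tcp_rot: [3.14, -0.0, 1.748]
ft_force: [-0.4, 0.5, 5.9]
opening: 0.467
grip_force: 30.0
```

```bash
python3 -m crank '[[0,0,-20,0,25],[0,0,-55,0,25],[0,0,-95,0,25],[0,0,-126,0,25],[-30,-16,-126,0,25],[-62,-34,-126,0,25],[-98,-53,-126,0,25],[-134,-73,-126,0,25],[-170,-92,-126,0,25],[-206,-111,-126,0,25]]'; python3 -m crank '[[-36,-19,0,-1,25],[-72,-39,0,-2,25],[-108,-58,0,-3.3,25],[-144,-78,0,-3.3,25],[-180,-97,0,-3.3,25],[-216,-117,0,-3.3,25],[-252,-137,0,-3.3,25],[-288,-156,0,-3.3,25],[-318,-172,0,-3.3,25],[-338,-183,0,-3.3,25]]'
python3 - <<'E'
from h import *
s=env.state(); print(s['t'],s['eef_pos'],s['tcp_rot'],togo([419,-339,120]))
E
```

```text
t: 10.57
eef_pos: [542.1, 35.3, 149.6]
tcp_rot: [-3.141, 0.0, 1.748]
ft_force: [1.2, -1.0, -2.4]
opening: 0.464
grip_force: 30.0
t: 11.4
eef_pos: [421.3, -331.1, 149.6]
tcp_rot: [3.142, 0.001, 1.804]
ft_force: [0.5, -0.0, -1.4]
opening: 0.465
grip_force: 30.0
11.4 [ 421.33314577 -331.09176444  149.63565447] [3.14152522e+00 5.79103596e-04 1.80361841e+00] [-7.1 -4.1 29.6]
```

```bash
python3 -m crank '[[-7,-4,20,0,25],[-7,-4,30,0,25],[-7,-4,30,0,25],[-7,-4,30,0,25]]'
python3 - <<'E'
from h import *
snap('wrist','w5'); s=env.state(); print(s['t'],s['eef_pos'],s['tcp_rot'])
E
```

```text
t: 11.73
eef_pos: [420.3, -334.9, 119.2]
tcp_rot: [-3.141, -0.002, 1.806]
ft_force: [-0.2, 0.8, -1.8]
opening: 0.466
grip_force: 30.0
11.7833 [ 420.65262539 -335.03566105  119.8161173 ] [-3.14130018e+00 -5.31135580e-04  1.80646935e+00]
```

View pics/w5.png

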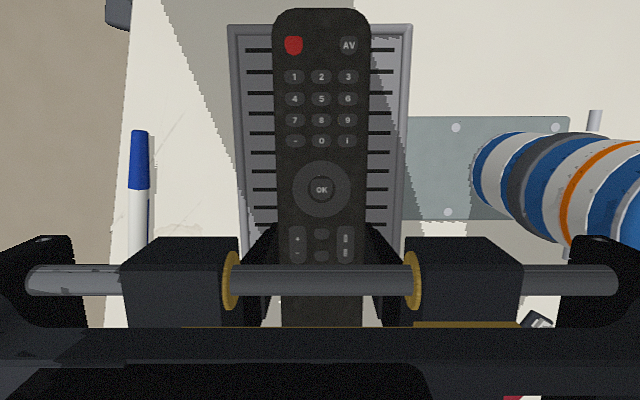

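The held remote's far end is at (321,9). The tray's far outer rim runs (228,25)–(413,25) and is parallel to the remote.

```bash
python3 - <<'E'
from h import *
s=env.state(); a=s['tcp_rot'][2]; ux=np.array([np.cos(a),np.sin(a)]);uy=np.array([ux[1],-ux[0]])
e=px('w5',321,9,114)[:2]; c=e-86.5*ux
r=np.array([px('w5',228,25,13)[:2],px('w5',413,25,13)[:2]]); t=r.mean(0)-107*ux
print('remote c',c,'off from tcp',(c-s['eef_pos'][:2])@ux,'tray c',t,'w',np.linalg.norm(r[1]-r[0]),'along',(t-c)@ux,'across',(t-c)@uy)
E
```

```text
remote c [ 414.79752973 -311.10891625] off from tcp 24.632497605614727 tray c [ 414.78422752 -313.54224322] w 131.80136569853894 along -2.3629574903706843 across -0.5811101478199048
```

```bash
python3 -m crank '[[-3,0,35,0,25],[-3,0,60,0,25],[-3,0,75,0,25],[-3,0,82,0,25],[-3,0,85,0,25],[-3,0,86,0,25],[-3,0,86,0,25]]'; python3 -m crank '[[0,0,0,0,62],[0,0,0,0,62],[0,0,0,0,62],[0,0,0,0,62],[0,0,0,0,62]]'; python3 -m crank '[[0,0,-20,0,62],[0,0,-60,0,62],[0,0,-100,0,62],[0,0,-140,0,62],[0,0,-180,0,62],[0,0,-215,0,62],[0,0,-215,0,62]]'
python3 - <<'E'
from h import *
snap('wrist','w6'); snap('top','t6'); s=env.state(); print(s['t'],s['eef_pos'],s['tcp_rot'],togo([558,-278,230]))
a=cv2.imread('pics/w6.png'); b=cv2.imread('pics/t6.png')[150:280,290:490]
b=cv2.resize(b,None,fx=2,fy=2); a=cv2.resize(a,(480,300)); m=np.zeros((560,480,3),np.uint8); m[:300]=a; m[300:560,:400]=b
cv2.imwrite('pics/m6.png',m)
E
```

```text
t: 12.37
eef_pos: [421.6, -338.9, 34.6]
tcp_rot: [3.141, 0.001, 1.806]
ft_force: [-1.1, -1.0, -2.3]
opening: 0.466
grip_force: 30.0
t: 12.78
eef_pos: [421.1, -339.0, 33.9]
tcp_rot: [3.141, 0.0, 1.805]
ft_force: [1.7, -0.2, 0.4]
opening: 0.648
grip_force: 0.0
t: 13.37
eef_pos: [422.4, -340.2, 255.4]
tcp_rot: [3.136, 0.009, 1.806]
ft_force: [0.4, -0.7, -0.5]
opening: 0.652
grip_force: 0.0
13.4667 [ 421.07641809 -338.92906993  249.65187436] [3.14030803e+00 2.29919724e-03 1.80543312e+00] [ 27.5 147.3  19.8]
```

View pics/m6.png

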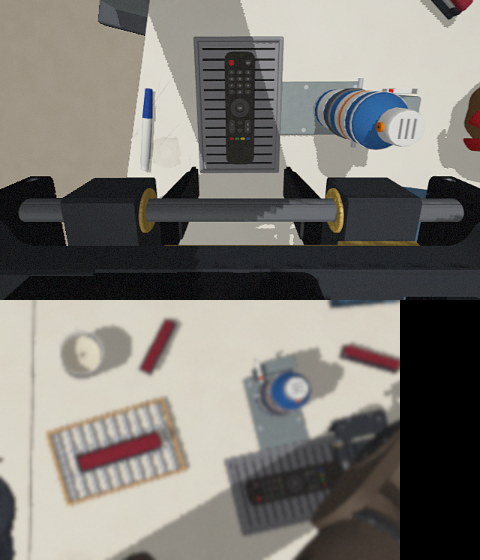

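The remote lies centred in the tray and the stapler is centred in the rack. In w6 the cap is at about (543,171).

```bash
python3 -m crank '[[9,37,0,0,0],[14,74,0,0,0],[20,110,0,0,0],[28,148,0,0,0],[28,148,0,0,0],[28,148,0,0,0],[28,148,0,0,0],[28,148,0,0,0],[28,148,20,0,0],[28,148,20,0,0]]'
python3 - <<'E'
from h import *
print(px('w6',543,171,190)); s=env.state(); print(s['t'],s['eef_pos'],s['opening'],togo([559,-278,200.5]))
E
```

```text
t: 14.3
eef_pos: [556.6, -277.4, 226.0]
tcp_rot: [-3.139, -0.003, 1.804]
ft_force: [0.2, 0.7, -1.6]
opening: 0.023
grip_force: 0.0
[ 559.6 -276.5  190. ]
14.3 [ 556.63288125 -277.42293103  226.04771896] 0.022880061756188327 [-1.2  2.2 25.5]
```

```bash
python3 -m crank '[[-1,2,0,0,0],[-1,2,0,0,0],[-1,2,0,0,0],[-1,2,0,0,0],[-1,2,0,0,0]]'; python3 - <<'E'
from h import *
print(togo([559,-277.5,200.5]))
E
```

```text
t: 14.72
eef_pos: [560.7, -277.8, 229.2]
tcp_rot: [3.141, 0.001, 1.805]
ft_force: [0.3, 0.3, 0.5]
opening: 0.004
grip_force: 0.0
[ 0.7 -1.6 28.7]
```

```bash
python3 -m crank '[[0,-1,10,0,0],[0,-1,18,0,0],[0,-1,23,0,0],[0,-1,27,0,0],[0,-1,29,0,0],[0,-1,29,0,0],[0,-1,29,0,0],[0,-1,29,0,0]]'
```

```text
t: 15.38
eef_pos: [559.5, -277.9, 200.3]
tcp_rot: [-3.142, 0.0, 1.806]
ft_force: [-3.5, 0.8, 10.6]
opening: 0.004
grip_force: 5.5
```

Force is 10.6 N, so the cap is at its stop. I'll hold a little longer, then lift away.

```bash
python3 -m crank '[[0,0,0.3,0,0],[0,0,0.3,0,0],[0,0,0.3,0,0],[0,0,0.3,0,0],[0,0,0.3,0,0],[0,0,0.3,0,0],[0,0,0.3,0,0],[0,0,0.3,0,0]]'; python3 -m crank '[[0,0,-20,0,0],[0,0,-50,0,0],[0,0,-80,0,0],[0,0,-100,0,0],[0,-40,-100,0,0],[0,-80,-100,0,0],[0,-80,-100,0,0],[0,-80,-100,0,0]]'
python3 - <<'E'
from h import *
snap('side','s7'); i=cv2.imread('pics/s7.png')[190:370,210:400]
cv2.imwrite('pics/s7c.png',cv2.resize(i,None,fx=3,fy=3))
E
```

```text
t: 16.05
eef_pos: [559.5, -277.9, 200.2]
tcp_rot: [3.141, 0.001, 1.806]
ft_force: [-3.6, 1.9, 13.4]
opening: 0.004
grip_force: 6.6
t: 16.72
eef_pos: [480.7, -296.9, 299.4]
tcp_rot: [-3.142, 0.0, 1.804]
ft_force: [0.4, 0.2, 0.1]
opening: 0.004
grip_force: 0.0
```

View pics/s7c.png

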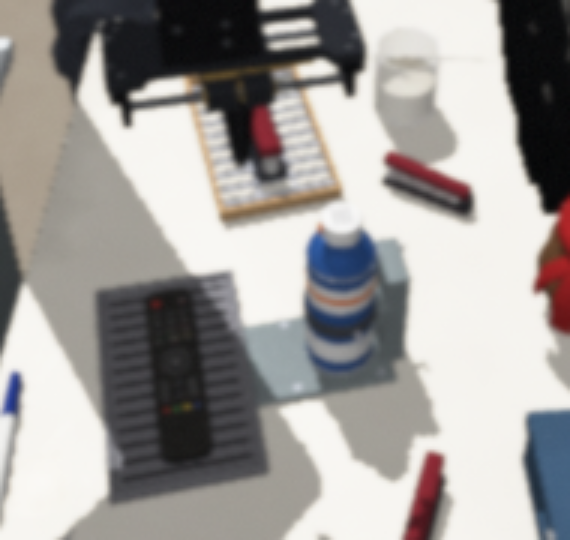

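The cap is up at crop (342,222), the remote is in the tray and the stapler is upright in the rack. The robot is clear of everything.

```bash
python3 -c "
from cell import env
print(env.job_done())"
```

```text
the job is handed in; nothing more can be done
None
```

I handed the job in at about 16.8 s of robot time: the last pictures show the stapler upright in the rack, the remote flat in the tray and the cap back up after about a second at its stop; the verdict was not shown to me.

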